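# Refill the soup-pod tube

## Robot

A 6-joint arm with a two-finger parallel gripper is mounted at the origin on the work surface. World frame = base frame: x ahead of the robot, y to its left, z up, the work surface at z = 0. Lengths are in m, angles in rad, forces in N, time in s.
With the tool pointing down it reaches from about 0.375 to 0.9 m from the base axis. Payload 3.1 kg.
Tool frame: the origin (TCP) lies between the finger pads; the fingertips stand 25 mm ahead of it and the grasp point (between the pads) lies 6 mm ahead of it; y points along the fingers, x is the direction in which the jaws open and shut, and the axes are right-handed (so a half turn about y gives the same grasp; the last joint's range is limited). The gripper opens to 87 mm and grips with 3 to 60 N. Pads are 19 mm wide; open, the fingers measure 117 mm over their backs; the gripper's body (75 mm by 190 mm) begins 51 mm behind the grasp point.
Start: joints at [0.992, 0.527, 1.433, -0, 1.181, -0.178], TCP at [0.244, 0.575, 0.248] pointing down, gripper open.
Joint ranges: [-3.08, 3.08], [-0.75, 2.2], [0.22, 2.44], [-1.43, 4.57], [0, 2.65], [-2.85, 2.85]. Speed limits (rad/s): [2.79, 2.79, 3.14, 3.14, 3.14, 3.14].

## Interface

Orientations are given as a unit quaternion [x, y, z, w].
In Python, from rig import robot gives the robot as it stands.
- The arm moves only by the tool carry_out, never from a script. Its argument "moves" is a list of rows, each a list of 7 numbers: the opening, from 0 (shut) to 1 (fully open), then the shift along the tool's x, y, z in cm, then the turn, a rotation vector about the tool's x, y, z in rad. In form: [[grip, x, y, z, rx, ry, rz], ...]. A call has 1 to 20 rows; each row is the pose to reach, as a shift and turn from the pose commanded when the call began, along the tool's axes at that moment; what a row does not reach only later rows make up. A row lasts 1/10 s, in which the tool goes at most 50 mm and 8.59 degrees, less where a joint would pass 70% of its speed; a pose out of reach is approached as far as the arm can. A call with a gripper value outside its range is refused whole. The fingers move at their own pace and stop on an object; "force" is the grip in N (left out, the last holds). Time passes only in rows, so rows that repeat a pose let the fingers close. It gives the time, the measured TCP pose, the force and the opening at its end, in the units of the state.
- robot.get_obs(): the state, without advancing time (a new reading comes with each control period).
- robot.camera(name): name is "side" or "top" or "wrist"; returns the picture (384x512x3 uint8, red, green, blue); there is no depth.
- robot.camera_params(name): a dict with "fx", "fy", "cx", "cy" (pixels), "extrinsics" (4x4, takes a point from camera to world coordinates); the wrist camera has in their place "mount" (4x4, takes a point from camera to tool coordinates, whose origin is the TCP and whose axes are the tool frame's). Camera axes: x right, y down, z forward; pixel columns grow to the right and rows downward; lengths in m; the calibration is good to about 2 mm. A picture is of the moment at which its call begins: read the wrist's pose just before it. camera_params takes no time and is no camera call.
- robot.hand_in(): hands the job in, once; it reports no verdict.
The state is a dict: "time": time; "q": joint angles; "joint_velocities": joint speeds; "joint_torque": joint torques, N m; "position": TCP position; "tool_rot": TCP orientation; "ft_force": force on the tool from outside, world axes, zero at the start; "moment": the same for the moment, N m; "grip_width": finger opening in m.
Only numpy, scipy, OpenCV 4.12 (cv2) and the standard library are available. Lean on these libraries where they do the work, as an engineer would, in place of code of your own. Each camera call takes 0.05 s, during which the arm holds its last target.

## Task

Load the two green-lidded soup pods through the blue funnel into the clear dispenser tube, so that they rest one on top of the other at the bottom with their lids up. Leave the orange-lidded pod standing where it is.

Things in the scene. Friction and masses are not known exactly. Their poses are not given: they have to be found in the camera images.
- green_a_center (a point): One of two identical green-lidded pods to load (either may go first): soup pod, a loose rigid white cylinder 44 mm in diameter and 54 mm high (its foot bevelled 5 mm), about 60 g, standing upright on the counter (z = 0) with its coloured lid on top. This point is its centre, 27 mm above its underside; z points to the lid.
- green_b_center (a point): The other green-lidded pod to load: soup pod, a loose rigid white cylinder 44 mm in diameter and 54 mm high (its foot bevelled 5 mm), about 60 g, standing upright on the counter (z = 0) with its coloured lid on top. This point is its centre, 27 mm above its underside; z points to the lid.
- orange_center (a point): The orange-lidded pod, which stays where it is: a soup pod, a loose rigid white cylinder 44 mm in diameter and 54 mm high (its foot bevelled 5 mm), about 60 g, standing upright on the counter (z = 0) with its coloured lid on top. This point is its centre, 27 mm above its underside; z points to the lid.
- mouth (a point): Centre of the dispenser funnel's open top, 160 mm above the counter, z up. Fixed and upright: steel foot 110 mm wide, clear tube (bore 60 mm), blue funnel (rim 88 mm inside, 94 outside, narrowing to the bore in 30 mm). Tube floor 145 mm below; pod centres come to rest 118 and 64 mm below. A pod let go upright, centred, its underside at the rim or 10 mm below, drops home by itself; fingers stay above.
There are look-alikes about, which are no part of the job. What is shaped like the part that bears green_b_center but grey, pink or purple is not meant.

How it is judged:
On the way:
1. the first green-lidded pod rests on the tube's floor (((horizontal distance between green_a_center and mouth below 0.015 m and z of green_a_center in the frame of mouth between -0.13 and -0.106 m and angle between green_a_center's own z axis and vertical below 0.35 rad) or (horizontal distance between green_b_center and mouth below 0.015 m and z of green_b_center in the frame of mouth between -0.13 and -0.106 m and angle between green_b_center's own z axis and vertical below 0.35 rad))), for 0.2 s.
At the end, for the whole second after the job is handed in: Both green-lidded pods are in the tube, lids up (within 20 degrees), within 15 mm of its axis, one on the floor (height within 12 mm) and the other on top of it (within 15 mm); the orange-lidded pod stands upright within 30 mm of where it was (((horizontal distance between each of green_a_center, green_b_center and mouth below 0.015 m and z of green_a_center in the frame of mouth between -0.13 and -0.106 m and angle between each of green_a_center, green_b_center's own z axis and vertical below 0.35 rad and z of green_b_center in the frame of mouth between -0.079 and -0.049 m) or (horizontal distance between each of green_b_center, green_a_center and mouth below 0.015 m and z of green_b_center in the frame of mouth between -0.13 and -0.106 m and angle between each of green_b_center, green_a_center's own z axis and vertical below 0.35 rad and z of green_a_center in the frame of mouth between -0.079 and -0.049 m)) and distance of orange_center from where it was at the start of the episode below 0.03 m and angle between orange_center's own z axis and vertical below 0.2 rad); the robot touches nothing.
It fails at once if the orange-lidded pod is moved more than 30 mm (distance of orange_center from where it was at the start of the episode above 0.03 m).
It also fails if it takes over 48 s, if anything falls off the work surface, if the arm or the gripper's body presses on something with over 40 N, if the wrist force passes 120 N, or if a joint passes its speed limit or range.

## Working session

There is one attempt and no reset: what is moved stays moved. The work goes in short steps, Python scripts to look and compute and a tool call to move; the robot and the scene stay as the last step left them, time stands still between calls to the robot, and variables do not carry over. Pictures are saved under pics/ and viewed, and the job is handed in when it is done.

Besides the shell and the picture viewer there is one more tool, called after "Request:" as name(argument=value, ...) on one line, values as JSON. carry_out: Moves the arm, as the interface text tells. Its arguments: {"type":"object","properties":{"moves":{"type":"array"},"force":{"type":"number"}},"required":["moves"]}

```bash
ls; mkdir -p pics; python3 - <<'E'
from rig import robot
import cv2,numpy as np
o=robot.get_obs();print(o['time'],o['q'],o['position'],o['tool_rot'],o['grip_width'])
for n in("side","top"):
    im=robot.camera(n);cv2.imwrite(f"pics/{n}0.png",im[:,:,::-1])
    p=robot.camera_params(n);print(n,p)
print(robot.camera_params("wrist"))
E
```

```text
pics
0.0 [ 9.91519868e-01  5.28452181e-01  1.43394540e+00 -2.79256534e-05
  1.18138586e+00 -1.78523209e-01] [0.24342301 0.57488638 0.24656646] [ 0.58982727  0.38977169 -0.39118736 -0.58919799] 0.08705960922980939
side {'fx': 382.5338533089308, 'fy': 382.5338533089308, 'cx': 258.16473987461956, 'cy': 200.06564762405108, 'extrinsics': array([[-0.98919899, -0.09637903,  0.11043753,  0.43477262],
       [-0.14522344,  0.54218222, -0.82761621,  0.71970194],
       [ 0.01988759, -0.83471524, -0.5503226 ,  0.56648568],
       [ 0.        ,  0.        ,  0.        ,  1.        ]])}
top {'fx': 420.4440699279171, 'fy': 420.4440699279171, 'cx': 251.57271310699875, 'cy': 188.77799808495737, 'extrinsics': array([[-0.02220271, -0.98487467,  0.17183985,  0.38856011],
       [-0.99973991,  0.02097611, -0.00895075,  0.02666482],
       [ 0.00521083, -0.17199388, -0.98508424,  0.97539532],
       [ 0.        ,  0.        ,  0.        ,  1.        ]])}
{'fx': 283.80908699153025, 'fy': 283.80908699153025, 'cx': 257.6541575056304, 'cy': 191.04787935402825, 'mount': array([[ 9.99999577e-01,  8.68615023e-04,  3.01652774e-04,
         9.35738651e-04],
       [-4.34893377e-05, -2.83014421e-01,  9.59115653e-01,
        -1.37268513e-01],
       [ 9.18474350e-04, -9.59115260e-01, -2.83014264e-01,
         7.86547305e-02],
       [ 0.00000000e+00,  0.00000000e+00,  0.00000000e+00,
         1.00000000e+00]])}
```

View pics/side0.png

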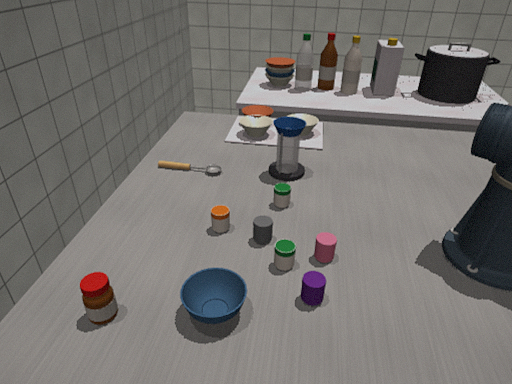

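View pics/top0.png

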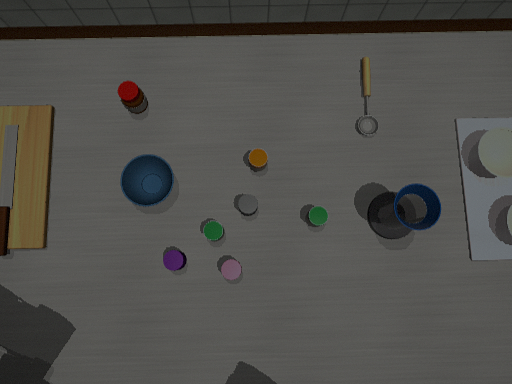

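```bash
python3 - <<'E'
from scipy.spatial.transform import Rotation as R
from rig import robot
print(R.from_quat(robot.get_obs()['tool_rot']).as_matrix().round(3))
E
```

```text
[[ 0.39  -0.001 -0.921]
 [ 0.921 -0.002  0.39 ]
 [-0.002 -1.     0.   ]]
```

Top view: green lids at (318,215) and (213,230), which are the two wanted. Look-alikes: orange (258,158), grey (248,205), purple (175,260), pink (231,269) and the red-capped jar (129,91). The blue funnel rim is at (417,207); the blue bowl at (147,180) is not the funnel. Next I measure them.

```bash
cat > h.py <<'E'
import cv2,numpy as np
from rig import robot
def ray(p,u,v,z):
    E=p['extrinsics'];d=E[:3,:3]@np.array([(u-p['cx'])/p['fx'],(v-p['cy'])/p['fy'],1]);o=E[:3,3]
    return o+d*(z-o[2])/d[2]
def proj(p,P):
    E=p['extrinsics'];c=E[:3,:3].T@(np.asarray(P)-E[:3,3]);return c[0]/c[2]*p['fx']+p['cx'],c[1]/c[2]*p['fy']+p['cy']
def blobs(im,lo,hi,amin=60):
    h=cv2.cvtColor(im,cv2.COLOR_BGR2HSV);m=cv2.inRange(h,lo,hi)
    m=cv2.morphologyEx(m,cv2.MORPH_CLOSE,np.ones((3,3)))
    cs,_=cv2.findContours(m,cv2.RETR_EXTERNAL,cv2.CHAIN_APPROX_NONE)
    return [c for c in cs if cv2.contourArea(c)>amin]
def fit(p,c,z):  # contour on plane z -> min enclosing circle
    W=np.array([ray(p,u,v,z)[:2] for u,v in c[:,0]],np.float32)
    return cv2.minEnclosingCircle(W), W
E
python3 - <<'E'
from h import *
for n in("side","top"):
    im=cv2.imread(f"pics/{n}0.png");p=robot.camera_params(n)
    for nm,lo,hi,z in(("green",(45,90,40),(80,255,255),.054),("orange",(8,180,90),(16,255,255),.054),("grey?",(0,0,0),(0,0,0),.054),("blue",(104,150,30),(118,255,255),.16)):
        for c in blobs(im,lo,hi):
            x,y,w,h=cv2.boundingRect(c)
            if n=="side" and y<100 and nm!="blue":continue
            (ct,r),W=fit(p,c,z)
            e=cv2.fitEllipse(c);print(n,nm,(x,y,w,h),cv2.contourArea(c),np.round(ct,4),round(r,4),"ell",np.round(ray(p,*e[0],z),4))
E
python3 - <<'E'
import cv2
a=cv2.imread('pics/top0.png')[135:290,160:450];cv2.imwrite('pics/crop0.png',cv2.resize(a,None,fx=2.7,fy=2.7,interpolation=2))
E
```

```text
side green (275, 240, 20, 17) 244.5 [0.4576 0.115 ] 0.0262 ell [0.4581 0.1154 0.054 ]
side green (274, 183, 16, 12) 137.5 [ 0.4865 -0.1153] 0.0282 ell [ 0.4859 -0.1141  0.054 ]
side orange (212, 206, 16, 14) 157.0 [0.6174 0.0149] 0.0268 ell [0.6182 0.0146 0.054 ]
side blue (274, 117, 31, 20) 415.5 [ 0.4831 -0.2728] 0.068 ell [ 0.4858 -0.2739  0.16  ]
top green (204, 221, 19, 20) 261.0 [0.4584 0.1047] 0.0216 ell [0.4587 0.105  0.054 ]
top green (309, 207, 19, 19) 243.0 [ 0.4864 -0.1262] 0.021 ell [ 0.4869 -0.1265  0.054 ]
top blue (394, 184, 47, 46) 1597.5 [ 0.4887 -0.3038] 0.0462 ell [ 0.4892 -0.3038  0.16  ]
top blue (121, 155, 52, 51) 1017.5 [0.5532 0.2256] 0.0512 ell [0.5535 0.2247 0.16  ]
```

View pics/crop0.png

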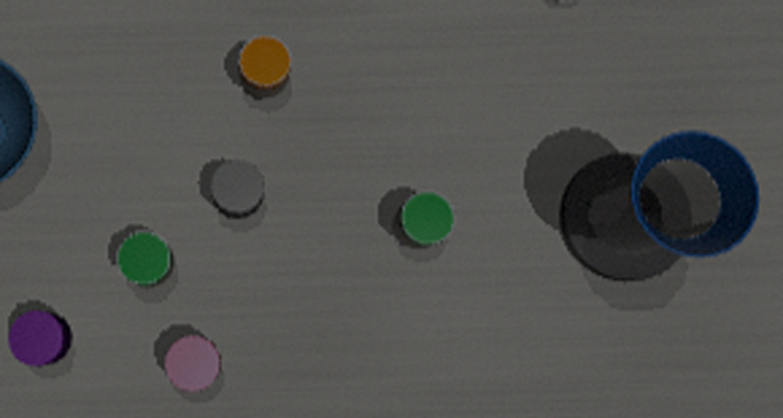

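```bash
python3 - <<'E'
from h import *
p=robot.camera_params("top");s=robot.camera_params("side")
A=np.array([.4587,.105]);B=np.array([.4869,-.1265]);M=[.489,-.304]
for n,u,v in(("or",258,158),("grey",248,204),("pur",175,260),("pink",231,269),("A",213.5,230.5),("B",318,216)):
    w=ray(p,u,v,.054);d=w[:2]-A;e=w[:2]-B
    print(n,w.round(3),"fromA",np.hypot(*d).round(3),np.degrees(np.arctan2(d[1],d[0])).round(),"fromB",np.hypot(*e).round(3),np.degrees(np.arctan2(e[1],e[0])).round(),"side px",np.round(proj(s,w),1))
print("foot",ray(p,390,215,.008), "rim side px",proj(s,M+[.16]),"foot side",proj(s,M+[.01]))
E
python3 - <<'E'
import cv2
a=cv2.imread('pics/side0.png')[105:310,190:350];cv2.imwrite('pics/crop1.png',cv2.resize(a,None,fx=2.9,fy=2.9,interpolation=2))
E
```

```text
or [0.619 0.002 0.054] fromA 0.191 -33.0 fromB 0.185 44.0 side px [220.3 209. ]
grey [0.515 0.027 0.054] fromA 0.096 -54.0 fromB 0.156 80.0 side px [262.9 219.7]
pur [0.397 0.187 0.054] fromA 0.103 127.0 fromB 0.326 106.0 side px [313.9 276. ]
pink [0.375 0.066 0.054] fromA 0.092 -155.0 fromB 0.223 120.0 side px [325.6 237.3]
A [0.459 0.104 0.054] fromA 0.001 -97.0 fromB 0.232 97.0 side px [285.  244.1]
B [ 0.485 -0.127  0.054] fromA 0.233 -83.0 fromB 0.002 -177.0 side px [282.4 186.2]
foot [ 0.48889657 -0.30108679  0.008     ] rim side px (np.float64(289.0467450412731), np.float64(121.57831944429537)) foot side (np.float64(285.86389568948283), np.float64(168.47486336790786))
```

View pics/crop1.png

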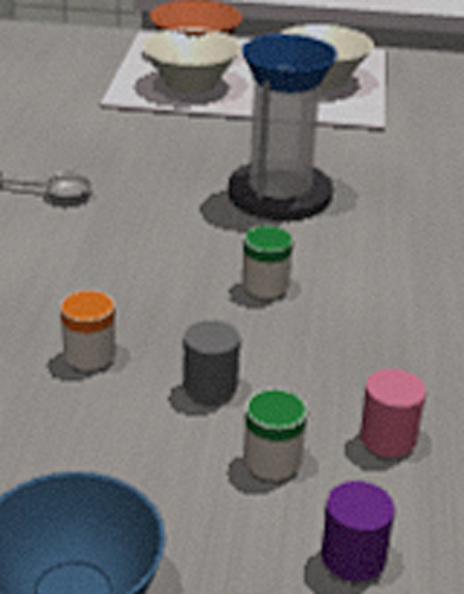

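```bash
cat >> h.py <<'E'
from scipy.spatial.transform import Rotation as R
def need(P):
    o=robot.get_obs();M=R.from_quat(o['tool_rot']).as_matrix()
    print("t",round(o['time'],2),"pos",np.round(o['position'],4),"tool cm",np.round(M.T@(np.array(P)-o['position'])*100,2),"w",round(o['grip_width'],4),"F",np.round(o['ft_force'],1),"q",np.round(o['q'],2));return M
E
python3 -c "
from h import *
print(need([.4587,.105,.15]))"
```

```text
t 0.1 pos [0.2435 0.575  0.2467] tool cm [-34.86   9.72 -38.15] w 0.0869 F [-0.1 -0.3 -0.3] q [ 0.99  0.53  1.43 -0.    1.18 -0.18]
[[ 3.90096792e-01 -1.04411264e-03 -9.20773264e-01]
 [ 9.20771801e-01 -1.67001933e-03  3.90098066e-01]
 [-1.94501547e-03 -9.99998060e-01  3.09920288e-04]]
```

Request:
carry_out(moves=[[1, -3.5, 1, -3.8, 0, 0, 0], [1, -7, 2, -7.6, 0, 0, 0], [1, -10.5, 3, -11.4, 0, 0, 0], [1, -14, 4, -15.3, 0, 0, 0], [1, -17.4, 5, -19.1, 0, 0, 0], [1, -20.9, 6, -22.9, 0, 0, 0], [1, -24.4, 7, -26.7, 0, 0, 0], [1, -27.9, 8, -30.5, 0, 0, 0], [1, -31.4, 9, -34.3, 0, 0, 0], [1, -33.5, 9.5, -36.7, 0, 0, 0], [1, -34.9, 9.7, -38.2, 0, 0, 0], [1, -34.9, 9.7, -38.2, 0, 0, 0], [1, -34.9, 9.7, -38.2, 0, 0, 0], [1, -34.9, 9.7, -38.2, 0, 0, 0]], force=15)

```text
time: 1.5
position: [0.4584, 0.1059, 0.1505]
tool_rot: [-0.589, -0.39, 0.391, 0.59]
ft_force: [-0.7, 0.8, 0.4]
grip_width: 0.087
```

```bash
python3 -c "
from h import *
need([.4587,.105,.15])
o=robot.get_obs();im=robot.camera('wrist')[:,:,::-1];cv2.imwrite('pics/w1.png',im)
p=robot.camera_params('wrist');T=np.eye(4);T[:3,:3]=R.from_quat(o['tool_rot']).as_matrix();T[:3,3]=o['position'];p['extrinsics']=T@p['mount']
for c in blobs(np.ascontiguousarray(im),(45,90,30),(80,255,255),300):
  x=fit(p,c,.054)[0];e=cv2.fitEllipse(c);print(cv2.boundingRect(c),x,ray(p,*e[0],.054))
"
```

```text
t 1.5 pos [0.4584 0.1059 0.1505] tool cm [-0.08  0.05 -0.06] w 0.087 F [-0.7  0.8  0.4] q [-0.01  0.48  1.91  0.    0.75 -1.18]
(233, 175, 47, 48) ((0.45579811930656433, 0.10637830942869186), 0.022011736407876015) [0.45615208 0.10644978 0.054     ]
```

View pics/w1.png

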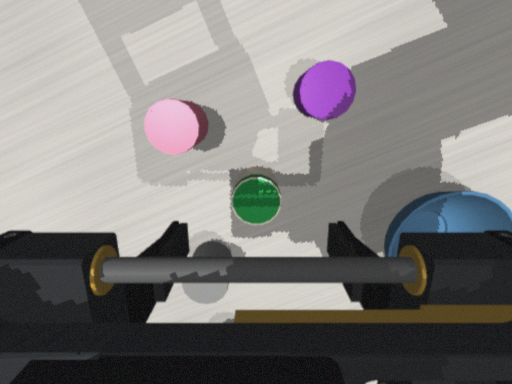

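Wrist view: the green lid at (256,199) lies centred between the fingers (x≈180–335). The grey (210,270), pink (175,125) and purple (325,90) pods are clear of the finger line. Descending.

Request:
carry_out(moves=[[1, 0, 3, 0, 0, 0, 0], [1, 0, 6, 0.1, 0, 0, 0], [1, 0, 8.5, 0.1, 0, 0, 0], [1, 0, 10, 0.1, 0, 0, 0], [1, 0, 10.8, 0.1, 0, 0, 0], [1, 0, 10.8, 0.1, 0, 0, 0], [1, 0, 10.8, 0.1, 0, 0, 0], [0.3, 0, 10.8, 0.1, 0, 0, 0], [0.3, 0, 10.8, 0.1, 0, 0, 0], [0.3, 0, 10.8, 0.1, 0, 0, 0], [0.3, 0, 10.8, 0.1, 0, 0, 0], [0.3, 0, 10.8, 0.1, 0, 0, 0], [0.3, 0, 10.8, 0.1, 0, 0, 0]], force=15)

```text
time: 2.85
position: [0.4585, 0.1054, 0.0426]
tool_rot: [0.59, 0.39, -0.39, -0.59]
ft_force: [-0.5, 0.3, -0.2]
grip_width: 0.0469
```

```bash
python3 -c "
from h import *
need([.489,-.3035,.25])"
```

```text
t 2.85 pos [0.4585 0.1054 0.0426] tool cm [-36.46 -20.74 -18.77] w 0.0469 F [-0.5  0.3 -0.2] q [-0.01  0.7   1.97 -0.    0.48 -1.18]
```

Request:
carry_out(moves=[[0.3, 0, 0, 0, 0, 0, 0], [0.3, 0, 0, 0, 0, 0, 0], [0.3, 0, 0, 0, 0, 0, 0], [0.3, 0, -2, 0, 0, 0, 0], [0.3, 0, -5, 0, 0, 0, 0], [0.3, 0, -9, 0, 0, 0, 0], [0.3, 0, -13, 0, 0, 0, 0], [0.3, 0, -17, 0, 0, 0, 0], [0.3, 0, -20, 0, 0, 0, 0], [0.3, 0, -20.7, 0, 0, 0, 0], [0.3, 0, -20.7, 0, 0, 0, 0]], force=25)

```text
time: 3.95
position: [0.4587, 0.1055, 0.2503]
tool_rot: [0.59, 0.391, -0.39, -0.589]
ft_force: [0.1, 0.4, -1.0]
grip_width: 0.0429
```

```bash
python3 -c "
from h import *
need([.489,-.3035,.25])
im=robot.camera('side')[:,:,::-1];cv2.imwrite('pics/s2.png',im)"
```

```text
t 3.95 pos [0.4587 0.1055 0.2503] tool cm [-36.48   0.04 -18.74] w 0.0429 F [ 0.1  0.4 -1. ] q [-0.01  0.32  1.81  0.    1.02 -1.18]
```

View pics/s2.png

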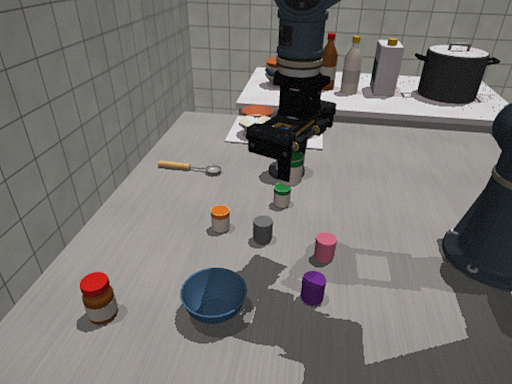

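The pod is held upright at about (290,170), with 43 mm between the fingers, and the other pods are undisturbed. Carrying it to above the funnel.

Request:
carry_out(moves=[[0.3, -2, 0, -1, 0, 0, 0], [0.3, -5, 0, -2.6, 0, 0, 0], [0.3, -8.5, 0, -4.4, 0, 0, 0], [0.3, -12, 0, -6.2, 0, 0, 0], [0.3, -15.5, 0, -8, 0, 0, 0], [0.3, -19, 0, -9.8, 0, 0, 0], [0.3, -22.5, 0, -11.6, 0, 0, 0], [0.3, -26, 0, -13.4, 0, 0, 0], [0.3, -29.5, 0, -15.2, 0, 0, 0], [0.3, -32.5, 0, -16.7, 0, 0, 0], [0.3, -35, 0, -18, 0, 0, 0], [0.3, -36.5, 0, -18.7, 0, 0, 0], [0.3, -36.5, 0, -18.7, 0, 0, 0], [0.3, -36.5, 0, -18.7, 0, 0, 0], [0.3, -36.5, 0, -18.7, 0, 0, 0]])

```text
time: 5.5
position: [0.4878, -0.3016, 0.2489]
tool_rot: [-0.588, -0.391, 0.391, 0.59]
ft_force: [0.2, 0.2, -1.2]
grip_width: 0.0432
```

```bash
python3 -c "
from h import *
need([.489,-.3035,.197])
for n in ('side','wrist'):
  im=robot.camera(n)[:,:,::-1];cv2.imwrite('pics/%s3.png'%n,im)
  if n=='side': cv2.imwrite('pics/side3c.png',cv2.resize(im[30:230,190:390],None,fx=2.8,fy=2.8))"
```

```text
t 5.5 pos [ 0.4878 -0.3016  0.2489] tool cm [-0.14  5.19 -0.2 ] w 0.0432 F [ 0.2  0.2 -1.2] q [-0.75  0.46  1.56  0.    1.13 -1.92]
```

View pics/side3c.png

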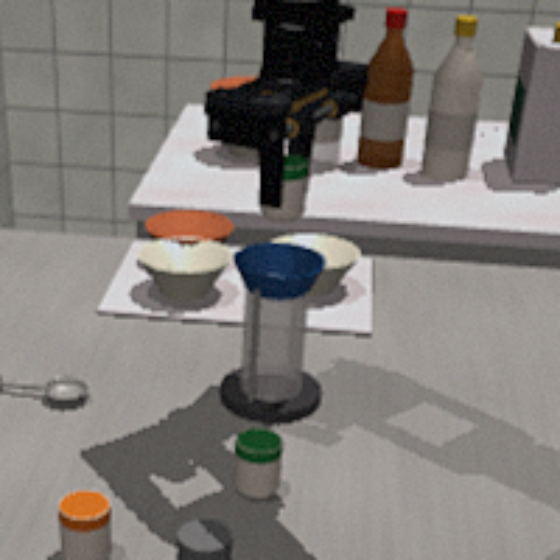

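View pics/wrist3.png

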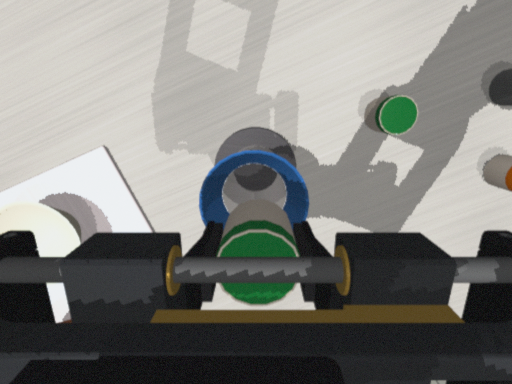

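```bash
python3 -c "
from h import *
o=robot.get_obs();im=cv2.imread('pics/wrist3.png')
p=robot.camera_params('wrist');T=np.eye(4);T[:3,:3]=R.from_quat(o['tool_rot']).as_matrix();T[:3,3]=o['position'];p['extrinsics']=T@p['mount']
c=max(blobs(im,(100,120,30),(120,255,255),300),key=cv2.contourArea)
pts=c[:,0];pts=pts[pts[:,1]<205];W=np.array([ray(p,u,v,.16)[:2] for u,v in pts])
hull=cv2.convexHull(W.astype(np.float32))[:,0]
from scipy.optimize import least_squares
# outer rim 47 mm: points on upper arc only
up=np.array([pts[pts[:,0]==x][:,1].min() for x in np.unique(pts[:,0])]);W=np.array([ray(p,u,v,.16)[:2] for u,v in zip(np.unique(pts[:,0]),up)])
r=least_squares(lambda q:np.hypot(*(W-q[:2]).T)-q[2],[.489,-.303,.047],loss='soft_l1',f_scale=.001);print(cv2.boundingRect(c),r.x,r.cost)
for c in blobs(im,(45,90,30),(80,255,255),300):
  print(cv2.boundingRect(c),fit(p,c,.054)[0])
"
```

```text
(200, 150, 109, 79) [ 0.48693586 -0.30370299  0.04555661] 3.675400795874423e-06
(222, 283, 72, 21) ((0.6264249086380005, -0.3590748906135559), 0.04809898883104324)
(221, 233, 75, 25) ((0.588374137878418, -0.3423749804496765), 0.04859190061688423)
(217, 221, 83, 33) ((0.5829974412918091, -0.34011363983154297), 0.05359647050499916)
(376, 97, 41, 36) ((0.4837762713432312, -0.12889471650123596), 0.023036642000079155)
```

Request:
carry_out(moves=[[0.3, -0.1, 1.5, 0, 0, 0, 0], [0.3, -0.1, 3, 0, 0, 0, 0], [0.3, -0.1, 4.2, 0, 0, 0, 0], [0.3, -0.1, 5, 0, 0, 0, 0], [0.3, -0.1, 5.2, 0, 0, 0, 0], [0.3, -0.1, 5.2, 0, 0, 0, 0], [0.3, -0.1, 5.2, 0, 0, 0, 0]])

```text
time: 6.3
position: [0.4882, -0.3047, 0.1981]
tool_rot: [0.59, 0.391, -0.39, -0.589]
ft_force: [-0.7, 0.2, -0.2]
grip_width: 0.0432
```

```bash
python3 -c "
from h import *
need([.488,-.3037,.197])
im=robot.camera('side')[:,:,::-1]
cv2.imwrite('pics/side4c.png',cv2.resize(im[50:220,190:390],None,fx=3,fy=3))"
```

```text
t 6.3 pos [ 0.4882 -0.3047  0.1981] tool cm [0.09 0.11 0.06] w 0.0432 F [-0.7  0.2 -0.2] q [-0.75  0.52  1.61  0.    1.01 -1.92]
```

View pics/side4c.png

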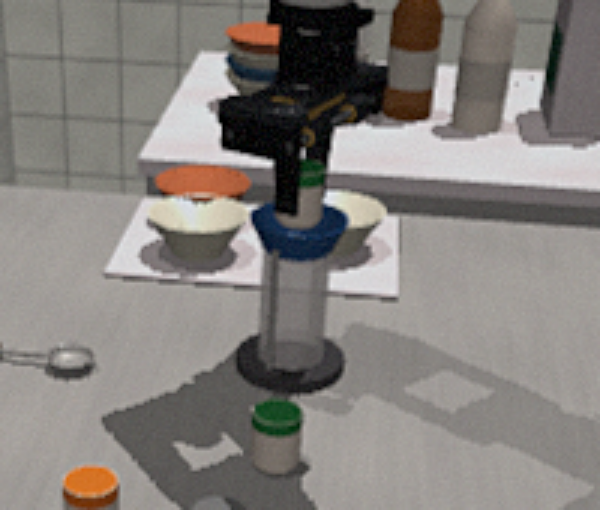

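The pod's foot sits just inside the rim, centred at crop (300,215). Releasing.

Request:
carry_out(moves=[[0.3, 0.1, 0.1, 0, 0, 0, 0], [0.3, 0.1, 0.1, 0, 0, 0, 0], [1, 0.1, 0.1, 0, 0, 0, 0], [1, 0.1, 0.1, 0, 0, 0, 0], [1, 0.1, 0.1, 0, 0, 0, 0], [1, 0.1, 0.1, 0, 0, 0, 0], [1, 0.1, 0.1, 0, 0, 0, 0], [1, 0.1, 0.1, 0, 0, 0, 0], [1, 0.1, -2, 0, 0, 0, 0], [1, 0.1, -5, 0, 0, 0, 0], [1, 0.1, -5, 0, 0, 0, 0], [1, 0.1, -5, 0, 0, 0, 0]])

```text
time: 7.55
position: [0.4884, -0.3037, 0.2481]
tool_rot: [0.59, 0.391, -0.39, -0.589]
ft_force: [-0.4, -0.1, 0.3]
grip_width: 0.0869
```

```bash
python3 -c "
from h import *
need([.4857,-.127,.15])
im=robot.camera('side')[:,:,::-1]
cv2.imwrite('pics/side5c.png',cv2.resize(im[50:220,190:390],None,fx=3,fy=3))
p=robot.camera_params('side')
print('expected lid px',proj(p,[.488,-.304,.069]))"
```

```text
t 7.55 pos [ 0.4884 -0.3037  0.2481] tool cm [16.17  9.79  7.16] w 0.0869 F [-0.4 -0.1  0.3] q [-0.75  0.46  1.56  0.    1.12 -1.92]
expected lid px (np.float64(287.398811670868), np.float64(150.87644890895265))
```

View pics/side5c.png

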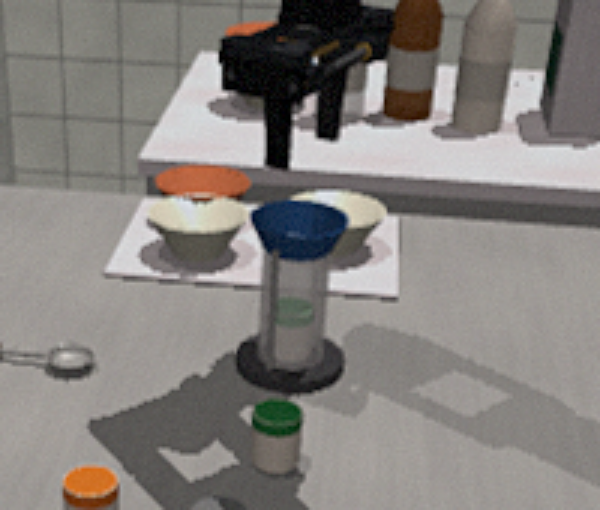

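The first pod stands lid-up on the tube floor: lid at px (287.7,152.7) against (287.4,150.9) expected. Now the second pod.

Request:
carry_out(moves=[[1, 2.5, 0, 1.1, 0, 0, 0], [1, 6, 0, 2.7, 0, 0, 0], [1, 9.5, 0, 4.2, 0, 0, 0], [1, 13, 1, 5.8, 0, 0, 0], [1, 15.5, 3, 6.9, 0, 0, 0], [1, 16.2, 6, 7.2, 0, 0, 0], [1, 16.2, 8.5, 7.2, 0, 0, 0], [1, 16.2, 9.8, 7.2, 0, 0, 0], [1, 16.2, 9.8, 7.2, 0, 0, 0], [1, 16.2, 9.8, 7.2, 0, 0, 0]])

```text
time: 8.6
position: [0.4847, -0.1261, 0.1489]
tool_rot: [-0.589, -0.39, 0.391, 0.59]
ft_force: [-0.9, -0.4, 0.8]
grip_width: 0.0869
```

```bash
python3 -c "
from h import *
need([.4857,-.127,.15])
o=robot.get_obs();im=np.ascontiguousarray(robot.camera('wrist')[:,:,::-1]);cv2.imwrite('pics/w6.png',im)
p=robot.camera_params('wrist');T=np.eye(4);T[:3,:3]=R.from_quat(o['tool_rot']).as_matrix();T[:3,3]=o['position'];p['extrinsics']=T@p['mount']
for c in blobs(im,(45,90,30),(80,255,255),300):
  print(cv2.boundingRect(c),fit(p,c,.054)[0])
"
```

```text
t 8.6 pos [ 0.4847 -0.1261  0.1489] tool cm [-0.04 -0.11 -0.13] w 0.0869 F [-0.9 -0.4  0.8] q [-0.48  0.52  1.83 -0.    0.79 -1.65]
(234, 176, 46, 49) ((0.483243465423584, -0.12550079822540283), 0.022161312401294708)
```

View pics/w6.png

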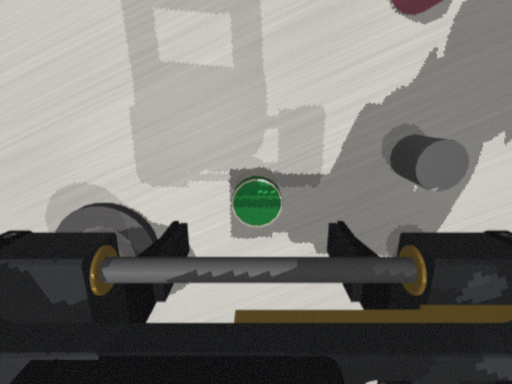

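The green lid at (257,202) is centred between the fingers (180–335). The tube foot at (105,235) is well to the left. Descending and gripping.

Request:
carry_out(moves=[[1, 0, 3, 0, 0, 0, 0], [1, 0, 6, 0, 0, 0, 0], [1, 0, 8.5, 0, 0, 0, 0], [1, 0, 10, 0, 0, 0, 0], [1, 0, 10.7, 0, 0, 0, 0], [1, 0, 10.7, 0, 0, 0, 0], [0.3, 0, 10.7, 0, 0, 0, 0], [0.3, 0, 10.7, 0, 0, 0, 0], [0.3, 0, 10.7, 0, 0, 0, 0], [0.3, 0, 10.7, 0, 0, 0, 0], [0.3, 0, 10.7, 0, 0, 0, 0], [0.3, 0, 10.7, 0, 0, 0, 0], [0.3, 0, 10.7, 0, 0, 0, 0], [0.3, 0, 10.7, 0, 0, 0, 0], [0.3, 0, 10.7, 0, 0, 0, 0], [0.3, 0, 10.7, 0, 0, 0, 0]], force=25)

```text
time: 10.25
position: [0.4852, -0.1263, 0.0427]
tool_rot: [0.59, 0.39, -0.39, -0.589]
ft_force: [0.3, -0.1, 2.7]
grip_width: 0.0433
```

Request:
carry_out(moves=[[0.3, 0, -2, 0, 0, 0, 0], [0.3, 0, -5, 0, 0, 0, 0], [0.3, 0, -9, 0, 0, 0, 0], [0.3, 0, -13, 0, 0, 0, 0], [0.3, 0, -17, 0, 0, 0, 0], [0.3, 0, -20, 0, 0, 0, 0], [0.3, 0, -20.7, 0, 0, 0, 0], [0.3, 0, -20.7, 0, 0, 0, 0]])

```text
time: 11.05
position: [0.4854, -0.1264, 0.2503]
tool_rot: [0.59, 0.391, -0.39, -0.589]
ft_force: [-0.6, -0.7, -0.1]
grip_width: 0.0434
```

```bash
python3 -c "
from h import *
need([.4882,-.3037,.25])"
```

```text
t 11.05 pos [ 0.4854 -0.1264  0.2503] tool cm [-16.22   0.05  -7.17] w 0.0434 F [-0.6 -0.7 -0.1] q [-0.48  0.36  1.74  0.    1.05 -1.65]
```

Request:
carry_out(moves=[[0.3, -2, 0, -0.9, 0, 0, 0], [0.3, -5, 0, -2.2, 0, 0, 0], [0.3, -8.5, 0, -3.8, 0, 0, 0], [0.3, -12, 0, -5.3, 0, 0, 0], [0.3, -15, 0, -6.6, 0, 0, 0], [0.3, -16.2, 0, -7.2, 0, 0, 0], [0.3, -16.2, 0, -7.2, 0, 0, 0], [0.3, -16.2, 2, -7.2, 0, 0, 0], [0.3, -16.2, 4, -7.2, 0, 0, 0], [0.3, -16.2, 5.2, -7.2, 0, 0, 0], [0.3, -16.2, 5.2, -7.2, 0, 0, 0], [0.3, -16.2, 5.2, -7.2, 0, 0, 0], [0.3, -16.2, 5.2, -7.2, 0, 0, 0]])

```text
time: 12.35
position: [0.4888, -0.3035, 0.1984]
tool_rot: [0.59, 0.391, -0.39, -0.589]
ft_force: [-0.4, -0.4, 1.1]
grip_width: 0.043
```

```bash
python3 -c "
from h import *
need([.488,-.3037,.197])
im=robot.camera('side')[:,:,::-1]
cv2.imwrite('pics/side7c.png',cv2.resize(im[50:220,190:390],None,fx=3,fy=3))"
```

```text
t 12.35 pos [ 0.4888 -0.3035  0.1984] tool cm [-0.05  0.14  0.07] w 0.043 F [-0.4 -0.4  1.1] q [-0.75  0.52  1.61  0.    1.01 -1.92]
```

View pics/side7c.png

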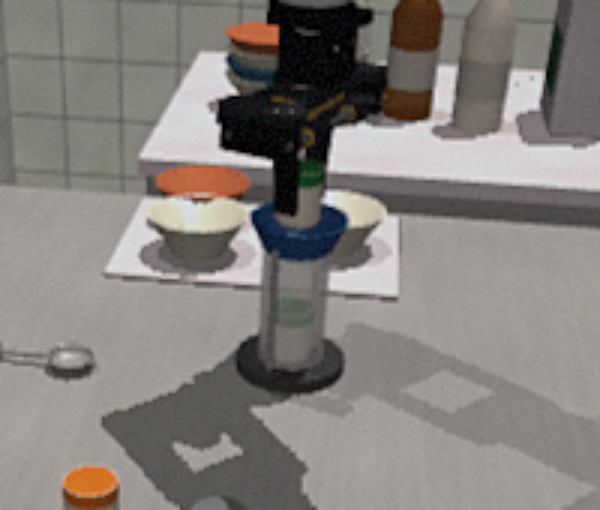

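The second pod is held centred with its foot in the rim, around crop (300,215), and the first is below at (293,310). Releasing.

Request:
carry_out(moves=[[0.3, 0, 0.1, 0, 0, 0, 0], [0.3, 0, 0.1, 0, 0, 0, 0], [1, 0, 0.1, 0, 0, 0, 0], [1, 0, 0.1, 0, 0, 0, 0], [1, 0, 0.1, 0, 0, 0, 0], [1, 0, 0.1, 0, 0, 0, 0], [1, 0, 0.1, 0, 0, 0, 0], [1, 0, 0.1, 0, 0, 0, 0], [1, 0, -2, 0, 0, 0, 0], [1, 0, -6, 0, 0, 0, 0], [1, 0, -10, 0, 0, 0, 0], [1, 0, -12, 0, 0, 0, 0], [1, 0, -12, 0, 0, 0, 0], [1, 0, -12, 0, 0, 0, 0]])

```text
time: 13.8
position: [0.488, -0.3033, 0.3173]
tool_rot: [-0.589, -0.39, 0.39, 0.59]
ft_force: [-0.3, -0.5, -0.9]
grip_width: 0.0872
```

```bash
python3 -c "
from h import *
need([.488,-.3037,.197])
im=robot.camera('side')[:,:,::-1];p=robot.camera_params('side')
cv2.imwrite('pics/side8c.png',cv2.resize(im[90:260,190:390],None,fx=3,fy=3))
print(proj(p,[.488,-.304,.069]),proj(p,[.488,-.304,.123]))
for c in blobs(np.ascontiguousarray(im),(8,180,90),(16,255,255)): print(cv2.boundingRect(c))"
```

```text
t 13.8 pos [ 0.488  -0.3033  0.3173] tool cm [-0.04 12.03 -0.02] w 0.0872 F [-0.3 -0.5 -0.9] q [-0.75  0.39  1.48 -0.    1.28 -1.92]
(np.float64(287.398811670868), np.float64(150.87644890895265)) (np.float64(288.5650618364788), np.float64(133.82865190954203))
(211, 206, 18, 14)
```

View pics/side8c.png

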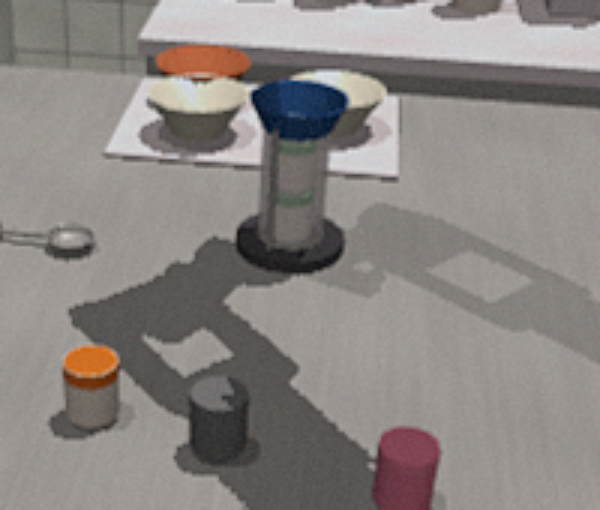

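The stack is right: lid bands at px (288,156) and (289,139), 17 px apart as expected. The orange pod is unmoved, with its lid box at (211,206) as before.

```bash
python3 -c "
from rig import robot
print(robot.hand_in())"
```

```text
the job is handed in; nothing more can be done
None
```

Both green-lidded pods are in the dispenser tube, stacked one on the other with lids up, and I handed the job in at about 14 s of the 48 s allowed. The hand-in gave no verdict, so this rests on my own checks:

- **Stack:** the last side view shows two green lid bands inside the tube, 17 px apart, which is the spacing one pod height should give. The funnel hides the top of the upper lid, so I judged its height by the visible band only.
- **Orange pod:** its lid is in the same place in the image, within 1 px of the start, and it stands upright.
- **Arm:** the gripper is open, about 13 cm above the rim, and touches nothing; the last force reading was about 1 N.
- **Disagreements:** the top and wrist cameras differed by 2 to 4 mm on pod positions. For the first pod and the funnel I aimed between the two estimates. For the second pod I aimed between the top view and an earlier wrist view, and a later close wrist view showed it centred between the fingers. No check failed.

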